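# Open the child-resistant tub at the packing bench

### The arm

A 6-joint arm with a two-finger parallel gripper is mounted at the origin on the work surface. World frame = base frame: x ahead of the robot, y to its left, z up, the work surface at z = 0. Lengths are in m, angles in rad, forces in N, time in s.
With the tool pointing down it reaches from about 0.35 to 0.775 m from the base axis. Payload 7.3 kg.
Tool frame: the origin (TCP) lies at the centre of the arm's flange, where the gripper is bolted on; the fingertips stand 178 mm ahead of it and the grasp point (between the pads) lies robot.pinch_z ahead of it (robot.pinch_z is the distance from the TCP to the grasp point, in m); x points along the fingers, z is the direction in which the jaws open and shut, and the axes are right-handed (so a half turn about x gives the same grasp; the last joint's range is limited). The gripper opens to 92 mm and grips with 3 to 60 N. Pads are 19 mm wide; open, the fingers measure 130 mm over their backs; the gripper's body (75 mm by 190 mm) begins 47 mm behind the grasp point.
Start: joints at [1.193, 0.342, 1.524, -0, 1.275, -0.146], TCP at [0.121, 0.511, 0.405] pointing down, gripper open.
Joint ranges: [-2.53, 2.53], [-0.77, 2.02], [0.04, 2.7], [-1, 4.14], [0.28, 2.66], [-3.11, 3.11]. Speed limits (rad/s): [2.57, 2.57, 3.14, 3.14, 3.14, 3.14].

### API

Orientations are given as [roll, pitch, yaw] about the fixed x, y, z axes, in that order (R = Rz(yaw) Ry(pitch) Rx(roll)).
In Python, from cell import robot gives the robot as it stands.
- The arm moves only by the shell command python3 -m jog 'ROWS' [FORCE]. ROWS is JSON, a list of rows, each an object of numbers: "fingers": the closure, from 0 (fully open) to 1 (shut); "x", "y", "z": the shift along the tool's x, y, z in cm; "spin": the turn about the tool's x in degrees. A call has 1 to 5 rows; each row is the pose to reach, as a shift and turn from the pose commanded when the call began, along the tool's axes at that moment; what a row does not reach only later rows make up. A row lasts 1/8 s, in which the tool goes at most 62.5 mm and 10.7 degrees, less where a joint would pass 70% of its speed; a pose out of reach is approached as far as the arm can. A call with a gripper value outside its range is refused whole. The fingers move at their own pace and stop on an object; FORCE is the grip in N (left out, the last holds). Time passes only in rows, so rows that repeat a pose let the fingers close. It gives the time, the measured TCP pose, the force and the opening at its end, in the units of the state.
- robot.observe(): the state, without advancing time (a new reading comes with each control period).
- robot.read_camera(name): name is "scene" or "top" or "wrist"; returns a dict with "color" (480x640x3 uint8, red, green, blue), "mtx" (3x3 intrinsics, pixels), "view" (4x4, takes a point from world to camera coordinates); the wrist camera has in their place "T_tool_cam" (4x4, takes a point from camera to tool coordinates, whose origin is the TCP and whose axes are the tool frame's). Camera axes: x right, y down, z forward; pixel columns grow to the right and rows downward; lengths in m; the calibration is good to about 2 mm. A picture is of the moment at which its call begins: read the wrist's pose just before it. There is no depth.
- robot.hand_in(): hands the job in, once; it reports no verdict.
Trained networks look in a picture, given as the dict that the camera call returned (one of the last four; its "shot" number tells which), for a name from the list of things; names that differ only in an ending like _2 or _b are one class to them, and where a whole thing is asked for, a point or a joint stands for the part that bears it (a point fixed in the world has none). Each returns a list of dicts, best first, with "conf" (0 to 1); they miss things now and then, are a little off and sometimes report something else, mostly with a low value. They report only what shows in the picture. A call takes as long as a camera call. They do not tell look-alikes from the thing itself.
- robot.look_for(target, picture): "xy" ([column, row] in pixels, amid what is visible of it).
The state is a dict: "time": time; "qpos": joint angles; "qvel": joint speeds; "joint_efforts": joint torques, N m; "tool_pos": TCP position; "tool_rot": TCP orientation; "contact_force": force on the tool from outside, world axes, zero at the start; "torque": the same for the moment, N m; "opening": finger opening in m.
Only numpy, scipy, OpenCV 4.12 (cv2) and the standard library are available. Lean on these libraries where they do the work, as an engineer would, in place of code of your own. Each camera call takes 0.05 s, during which the arm holds its last target. There are 200 camera calls.

### The job

Open the squat tub of cleaning tablets, not the tall canister: press its child-resistant cap down hard against the spring and, keeping it pressed, turn it anticlockwise until it comes free. Then lift the cap off, put it upright (wing on top) in the steel tray, and let go.

Things in the scene. Friction and masses are not known exactly. Their poses are not given: they have to be found in the camera images.
- tub: Squat white tub, 110 mm across, shoulder at 90 mm, fixed in a 128 mm steel holder. Origin: on its axis at bench height, z up. Two lugs on its neck, at +x and -x, hold the cap; a spring lifts the cap with 8 N, the catch clears 7 mm down (12 N), it stops 9 mm down (14 N). Down, it turns only anticlockwise from above, comes free from 50 degrees on (aim at 60 to 90; stop: 120), then lifts off.
- cap: Grey cap on the squat tub, loose, about 90 g: ribbed skirt 76 mm across, flat top, and on it a wing to grip, 52 mm long (cap's x), 18 mm thick (y), 28 mm high. Origin: centre of the skirt's lower rim, z up; flat top at z = 35 mm, wing's top at 63 mm. Fitted, its origin is 101 mm above the bench and its wing lies along the tub's x (5 degrees of play). Let up before 50 degrees, the lugs catch it.
- tray: Shallow open steel tray, 180 x 180 mm, rim 25 mm high, floor and walls 4 mm thick, 0.8 kg, loose on the bench. Origin: centre of its underside; z up, x and y along its sides.
- canister: The tall white canister, not to be opened: 110 mm in diameter, shoulder at 165 mm, the same winged cap on it (wing's top 239 mm above the bench), in an equal bolted holder. Origin: on its axis at bench height; z up.
Things that resemble listed ones, but are neither listed nor needed, are in the scene too. What is shaped like the cap but blue or pink is not meant. What is shaped like the tub but red is not meant.

How it is judged:
By the outcome, as a careful person would: the job done as asked, in the order asked, and still so for the second after the job is handed in, with the robot touching nothing.
It also fails if it takes over 51 s, if anything falls off the work surface, if the arm or the gripper's body presses on something with over 40 N, if the wrist force passes 120 N, or if a joint passes its speed limit or range.

## Working session

There is one attempt and no reset: what is moved stays moved. The work goes in short steps, Python scripts to look and compute and a shell command to move; the robot and the scene stay as the last step left them, time stands still between calls to the robot, and variables do not carry over. Pictures are saved under pics/ and viewed, on a budget of 10 in all, crops included, one or two more only if the job needs it, and the job is handed in when it is done.

```bash
mkdir -p pics; ls
python3 - <<'E'
from cell import robot
import cv2
s=robot.observe(); print({k:s[k] for k in('time','tool_pos','tool_rot','opening','contact_force')}, robot.pinch_z)
for n in('scene','top'):
    p=robot.read_camera(n); cv2.imwrite(f'pics/{n}1.png',p['color'][:,:,::-1])
    for t in('tub','cap','tray','canister'):
        print(n,t,[( [round(v) for v in d['xy']],round(d['conf'],2)) for d in robot.look_for(t,p)])
    print(p['mtx'],p['view'])
E
```

```text
pics
{'time': 0.0, 'tool_pos': array([0.12053045, 0.51081868, 0.40404403]), 'tool_rot': array([ 3.00401924,  1.5692305 , -1.94016385]), 'opening': 0.09161930504036767, 'contact_force': array([-0.06153513,  0.21954369, -0.24536607])} 0.1592
scene tub [([121, 334], 0.6), ([245, 360], 0.58)]
scene cap [([239, 314], 0.91), ([198, 296], 0.91), ([354, 338], 0.9)]
scene tray [([404, 217], 0.62)]
scene canister [([328, 233], 0.7)]
[[572.51519431   0.         314.52601362]
 [  0.         572.51519431 248.51012204]
 [  0.           0.           1.        ]] [[ 0.82969104  0.55799513  0.01594407 -0.38497169]
 [ 0.36561541 -0.52161202 -0.77087371 -0.11399374]
 [-0.42182716  0.64541641 -0.63678843  1.29835406]
 [ 0.          0.          0.          1.        ]]
top tub [([418, 233], 0.95), ([480, 318], 0.9)]
top cap [([399, 299], 0.8), ([366, 160], 0.78), ([448, 217], 0.74)]
top tray [([184, 203], 0.69)]
top canister [([294, 225], 0.62)]
[[457.67691748   0.         317.17190189]
 [  0.         457.67691748 242.46502022]
 [  0.           0.           1.        ]] [[ 0.00909269 -0.99989182 -0.01156187 -0.01513953]
 [-0.99832197 -0.00841594 -0.05729229  0.44840665]
 [ 0.05718879  0.01206341 -0.9982905   0.89256297]
 [ 0.          0.          0.          1.        ]]
```

Run:
```python
import cv2,numpy as np
a=cv2.imread('pics/scene1.png');b=cv2.imread('pics/top1.png')
cv2.imwrite('pics/both.png',np.vstack([cv2.resize(a,(400,300)),cv2.resize(b,(400,300))]))
```

```text
(no output)
```

View pics/scene1.png

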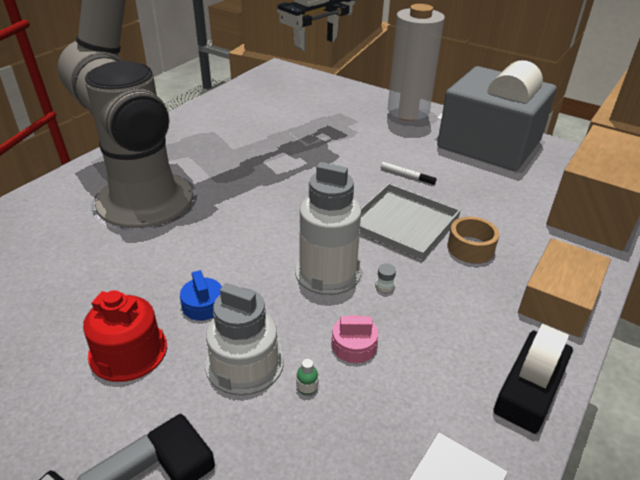

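View pics/top1.png

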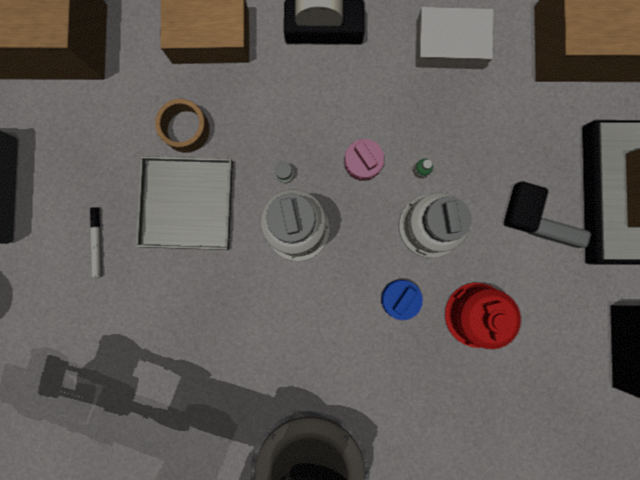

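The top view shows the squat tub with a grey cap at (435,222) and the tall canister at (294,225). The blue (403,299) and pink (365,159) caps and the red tub (483,316) are look-alikes. The tray is at (186,203). In the scene view the squat white tub is at (243,335) with its cap at (239,312). It is the only squat white tub with a grey cap, so it fits. I'll confirm with one enlarged crop.

```bash
cat > h.py <<'E'
import numpy as np
def ray(M,V,px,z):
    Ri=V[:3,:3].T; c=-Ri@V[:3,3]; d=Ri@np.linalg.inv(M)@np.array([*px,1.]); return c+d*(z-c[2])/d[2]
def proj(M,V,P):
    q=M@(V[:3,:3]@np.asarray(P)+V[:3,3]); return q[:2]/q[2]
E
python3 - <<'E'
from cell import robot
import cv2,numpy as np
from h import *
from scipy.optimize import least_squares
p=robot.read_camera('top');q=robot.read_camera('scene')
np.savez('cams.npz',Mt=p['mtx'],Vt=p['view'],Ms=q['mtx'],Vs=q['view'])
# rough
for n,px,z in(('captop',(446,217),.15),('tubholder',(431,225),0.01),('tray',(186,203),.012),('can',(294,225),.1)): print(n,ray(p['mtx'],p['view'],px,z).round(3))
a=cv2.resize(p['color'][180:270,390:480],(540,540),interpolation=cv2.INTER_CUBIC)
b=cv2.resize(q['color'][270:400,190:300],(457,540),interpolation=cv2.INTER_CUBIC)
cv2.imwrite('pics/crop1.png',cv2.resize(np.hstack([a,b])[:,:,::-1],None,fx=.8,fy=.8))
E
```

```text
captop [ 0.485 -0.229  0.15 ]
tubholder [ 0.485 -0.237  0.01 ]
tray [0.525 0.251 0.012]
can [0.475 0.03  0.1  ]
```

View pics/crop1.png

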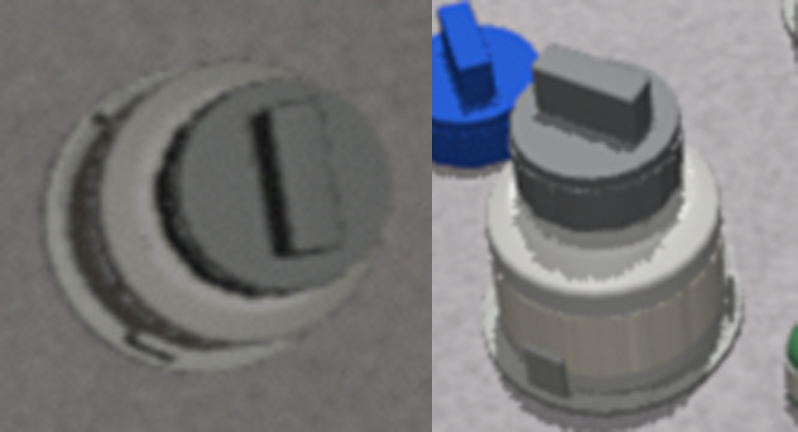

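The crop shows a squat white tub with a plain grey winged cap, so this is the one. I'll fit the wing corners from both views.

Run:
```python
import numpy as np
from h import *
from scipy.optimize import least_squares
from scipy.spatial.transform import Rotation as R
from cell import robot
c=np.load('cams.npz')
t=np.array([(272,107),(325,100),(340,248),(287,256)])/4.8+[390,180]
s=(np.array([(533,67),(548,45),(651,80),(640,102)])-[432,0])/3.323+[190,270]
t3=np.array([ray(c['Mt'],c['Vt'],p,.164) for p in t]); s3=np.array([ray(c['Ms'],c['Vs'],p,.164) for p in s])
for n,a in(('top',t3),('scene',s3)): print(n,a.round(4).tolist(),a.mean(0).round(4))
print('yaw top',np.degrees(np.arctan2(*(t3[2]+t3[3]-t3[0]-t3[1])[[1,0]])), np.degrees(np.arctan2(*(s3[2]+s3[3]-s3[0]-s3[1])[[1,0]])))
print('capdisc',ray(c['Mt'],c['Vt'],(390+285/4.8,180+187/4.8),.136))
# tray rim corners in top
for p in((141,158),(232,159),(230,249),(138,247)): print('tray',ray(c['Mt'],c['Vt'],p,.025).round(3))
st=robot.observe(); r=R.from_euler('xyz',st['tool_rot']); print(r.as_matrix().round(3), st['tool_pos'],st['time'])
```

```text
top [[0.5081, -0.2261, 0.164], [0.5106, -0.2443, 0.164], [0.4596, -0.249, 0.164], [0.4567, -0.2309, 0.164]] [ 0.4838 -0.2376  0.164 ]
scene [[0.4646, -0.2518, 0.164], [0.4607, -0.2373, 0.164], [0.5121, -0.2286, 0.164], [0.5167, -0.242, 0.164]] [ 0.4885 -0.2399  0.164 ]
yaw top -174.72662301199043 10.093349960311272
capdisc [ 0.48357276 -0.23810487  0.136     ]
tray [0.612 0.339 0.025]
tray [0.612 0.158 0.025]
tray [0.434 0.159 0.025]
tray [0.436 0.34  0.025]
[[ 0.    -0.973  0.23 ]
 [ 0.     0.23   0.973]
 [-1.     0.     0.   ]] [0.12058189 0.51096994 0.4047596 ] 0.6
```

Cap at about (0.485, -0.239), wing about 7° off x. Tray at (0.524, 0.249) with its sides along the axes. I'll move up and round the canister first, then refine with the wrist camera. The jaws have to end at -83°, which leaves j6 enough travel to unscrew.

```bash
cat > plan.py <<'E'
import sys,numpy as np
from cell import robot
from scipy.spatial.transform import Rotation as R
s=robot.observe(); M=R.from_euler('xyz',s['tool_rot']).as_matrix()
jaw=np.degrees(np.arctan2(M[1,2],M[0,2]))
print('t',round(s['time'],2),'pos',s['tool_pos'].round(4),'jaw',jaw.round(2),'xdir',M[:,0].round(3),'q',s['qpos'].round(2),'F',s['contact_force'].round(1),'open',round(s['opening'],4))
if len(sys.argv)>4:
    x,y,z,j=map(float,sys.argv[1:5]); print('shift cm xyz',(M.T@(np.array([x,y,z])-s['tool_pos'])*100).round(2),'spin',round((jaw-j+180)%360-180,2))
E
python3 -m jog '[{"x":-6.5,"y":-5,"z":-2},{"x":-6.5,"y":-11,"z":-5},{"x":-6.5,"y":-16,"z":-7},{"x":-6.5,"y":-21,"z":-10},{"x":-6.5,"y":-26,"z":-12}]'
python3 -m jog '[{"y":-5,"z":-2,"spin":10},{"y":-9,"z":-4,"spin":20},{"y":-12,"z":-5.7,"spin":30},{"y":-12,"z":-5.7,"spin":40},{"y":-12,"z":-5.7,"spin":50}]'
python3 plan.py 0.475 -0.05 0.47 -23
```

```text
t 0.6 pos [0.1206 0.511  0.4048] jaw 76.72 xdir [ 0.  0. -1.] q [ 1.19  0.34  1.52  0.    1.28 -0.15] F [ 0.2 -0.1 -0.7] open 0.0919
shift cm xyz [ -6.53 -47.38 -46.45] spin 99.72$[0]: bad value
$[0]: bad value
```

```bash
python3 -m jog '[{"fingers":0,"x":-6.5,"y":-5,"z":-2,"spin":0},{"fingers":0,"x":-6.5,"y":-11,"z":-5,"spin":0},{"fingers":0,"x":-6.5,"y":-16,"z":-7,"spin":0},{"fingers":0,"x":-6.5,"y":-21,"z":-10,"spin":0},{"fingers":0,"x":-6.5,"y":-26,"z":-12,"spin":0}]' && 
python3 -m jog '[{"fingers":0,"x":0,"y":-5,"z":-2,"spin":10},{"fingers":0,"x":0,"y":-9,"z":-4,"spin":20},{"fingers":0,"x":0,"y":-12,"z":-5.7,"spin":30},{"fingers":0,"x":0,"y":-12,"z":-5.7,"spin":40},{"fingers":0,"x":0,"y":-12,"z":-5.7,"spin":50}]'
python3 plan.py 0.475 -0.03 0.47 -23
```

```text
time: 1.23
tool_pos: [0.3471, 0.3328, 0.4702]
tool_rot: [-0.564, 1.57, 0.775]
contact_force: [0.8, 0.7, 0.5]
opening: 0.092
time: 1.85
tool_pos: [0.4502, 0.2509, 0.4696]
tool_rot: [2.495, 1.571, 2.954]
contact_force: [0.5, -0.6, 0.4]
opening: 0.0918
t 1.85 pos [0.4502 0.2509 0.4696] jaw 26.31 xdir [-0.  0. -1.] q [ 0.36  0.28  1.43  0.    1.43 -0.1 ] F [ 0.5 -0.6  0.4] open 0.0918
shift cm xyz [ -0.05 -26.27 -10.23] spin 49.31
```

```bash
python3 -m jog '[{"fingers":0,"x":0,"y":-5,"z":-2,"spin":10},{"fingers":0,"x":0,"y":-11,"z":-4,"spin":20},{"fingers":0,"x":0,"y":-16,"z":-6,"spin":30},{"fingers":0,"x":0,"y":-21,"z":-8,"spin":40},{"fingers":0,"x":0,"y":-26.3,"z":-10.2,"spin":49}]' && 
python3 -m jog '[{"fingers":0,"x":0,"y":-5,"z":2.4,"spin":10},{"fingers":0,"x":0,"y":-10,"z":4.8,"spin":20},{"fingers":0,"x":0,"y":-15,"z":7.2,"spin":30},{"fingers":0,"x":0,"y":-18.8,"z":9.1,"spin":40},{"fingers":0,"x":0,"y":-18.8,"z":9.1,"spin":50}]' && python3 -m jog '[{"fingers":0,"x":2,"y":0,"z":0,"spin":10},{"fingers":0,"x":2,"y":0,"z":0,"spin":10}]'
python3 plan.py 0.485 -0.239 0.36 -83
python3 - <<'E'
from cell import robot
import cv2,numpy as np
from scipy.spatial.transform import Rotation as R
s=robot.observe();p=robot.read_camera('wrist');cv2.imwrite('pics/w1.png',p['color'][:,:,::-1])
T=np.eye(4);T[:3,:3]=R.from_euler('xyz',s['tool_rot']).as_matrix();T[:3,3]=s['tool_pos']
np.savez('w1.npz',M=p['mtx'],V=np.linalg.inv(T@p['T_tool_cam'])); print(p['T_tool_cam'].round(3))
E
```

```text
time: 2.48
tool_pos: [0.4767, -0.031, 0.4699]
tool_rot: [0.504, 1.57, 0.11]
contact_force: [0.2, -0.1, -0.3]
opening: 0.0917
time: 3.1
tool_pos: [0.4896, -0.2409, 0.469]
tool_rot: [-1.717, 1.57, -2.989]
contact_force: [0.1, 0.1, 1.2]
opening: 0.0916
time: 3.35
tool_pos: [0.4896, -0.2379, 0.4484]
tool_rot: [-2.32, 1.567, 2.528]
contact_force: [0.1, -0.3, 0.4]
opening: 0.0915
t 3.35 pos [ 0.4896 -0.2379  0.4484] jaw -82.21 xdir [-0.003  0.002 -1.   ] q [-0.59  0.35  1.39  0.    1.4   0.84] F [ 0.1 -0.3  0.4] open 0.0915
shift cm xyz [ 8.84 -0.45  0.07] spin 0.79
[[-0.    -0.292  0.956  0.02 ]
 [-0.001 -0.956 -0.292  0.079]
 [ 1.    -0.001  0.    -0.   ]
 [ 0.     0.     0.     1.   ]]
```

View pics/w1.png

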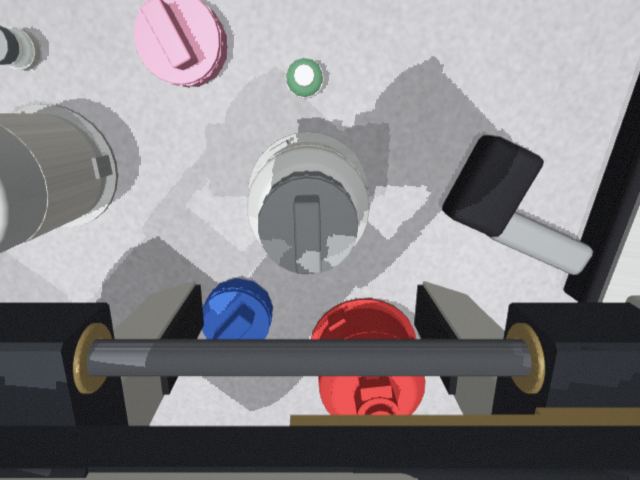

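Wrist view: the grey cap disc is centred near (308,224), with its wing between columns 296 and 320, rows about 197 to 272. The pink, blue and red look-alikes lie clear of it. Next I'll project the wing model for candidate poses over an enlarged crop.

Run:
```python
import numpy as np,cv2
from h import *
c=np.load('w1.npz');M,V=c['M'],c['V']
for cs in([(296,202),(319,202),(320.5,271),(295.5,272)],[(296,197),(319,197),(320.5,271),(295.5,272)]):
    a=np.array([ray(M,V,p,.164) for p in cs]);m=a.mean(0)
    d=a[0]+a[1]-a[2]-a[3]; print(m.round(4),'yaw',np.degrees(np.arctan2(d[1],d[0])),'len',np.linalg.norm(d)/2,'w',np.linalg.norm(a[0]-a[1]),np.linalg.norm(a[2]-a[3]))
im=cv2.imread('pics/w1.png')
S=6;cr=cv2.resize(im[170:285,245:375],None,fx=S,fy=S,interpolation=cv2.INTER_CUBIC)
def draw(x,y,yaw,col):
    C,Sn=np.cos(np.radians(yaw)),np.sin(np.radians(yaw))
    for pts in([(u,v,.164) for u,v in((.026,.009),(.026,-.009),(-.026,-.009),(-.026,.009))],[(.038*np.cos(t),.038*np.sin(t),.136) for t in np.linspace(0,6.28,40)]):
        q=[(proj(M,V,(x+C*u-Sn*v,y+Sn*u+C*v,z))-[245,170]+.5)*S for u,v,z in pts]
        cv2.polylines(cr,[np.int32(q)],True,col,1)
draw(.486,-.2385,7.5,(0,0,255))
cv2.imwrite('pics/w1c.png',cr)
```

```text
[ 0.4861 -0.2372  0.164 ] yaw 8.086744099802319 len 0.04973748897060206 w 0.015303432124255379 0.017555531410641687
[ 0.4877 -0.237   0.164 ] yaw 8.061281264741309 len 0.053118532516437514 w 0.015246869766668085 0.017555531410641687
```

View pics/w1c.png

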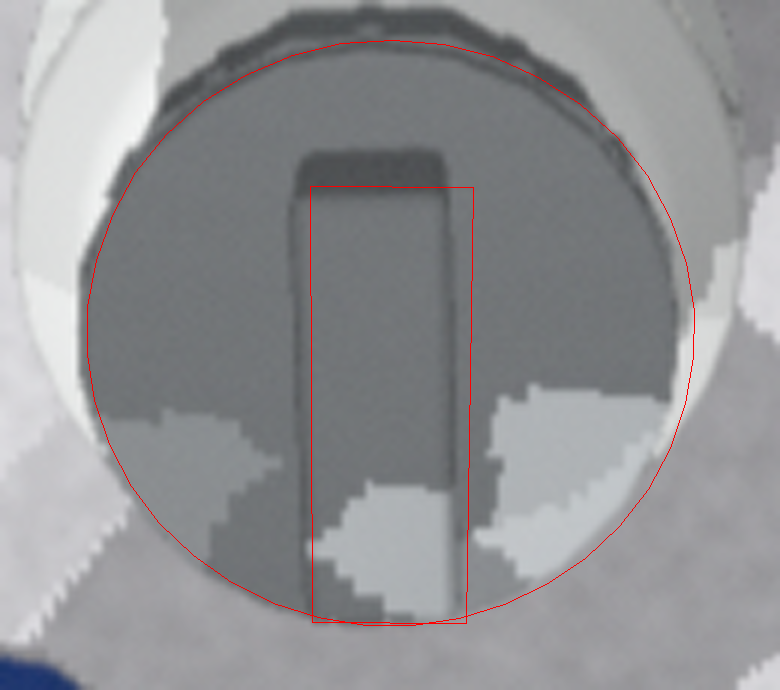

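The fit is off by about 1.6 mm towards +y and 1.5° in yaw. The cap is at (0.4855, -0.237) with wing yaw about 9°, so the jaw angle should be -81°.

```bash
python3 plan.py 0.4855 -0.237 0.3165 -81
```

```text
t 3.4 pos [ 0.4898 -0.2378  0.4495] jaw -82.07 xdir [-0.001  0.001 -1.   ] q [-0.59  0.35  1.39  0.    1.4   0.84] F [ 0.3 -0.6  0.7] open 0.0918
shift cm xyz [13.3  -0.4  -0.13] spin -1.07
```

```bash
python3 -m jog '[{"fingers":0,"x":4,"y":-0.4,"z":-0.13,"spin":-1},{"fingers":0,"x":8,"y":-0.4,"z":-0.13,"spin":-1},{"fingers":0,"x":11,"y":-0.4,"z":-0.13,"spin":-1},{"fingers":0,"x":13.2,"y":-0.4,"z":-0.13,"spin":-1},{"fingers":0,"x":13.2,"y":-0.4,"z":-0.13,"spin":-1}]'
python3 plan.py 0.4855 -0.237 0.3165 -81
python3 -m jog '[{"fingers":1,"x":0,"y":0,"z":0,"spin":0},{"fingers":1,"x":0,"y":0,"z":0,"spin":0},{"fingers":1,"x":0,"y":0,"z":0,"spin":0},{"fingers":1,"x":0,"y":0,"z":0,"spin":0},{"fingers":1,"x":0,"y":0,"z":0,"spin":0}]' 60
python3 plan.py
```

```text
time: 4.03
tool_pos: [0.4857, -0.2369, 0.3171]
tool_rot: [-2.354, 1.568, 2.513]
contact_force: [-0.7, -0.4, 0.4]
opening: 0.0921
t 4.03 pos [ 0.4857 -0.2369  0.3171] jaw -81.11 xdir [-0.002  0.001 -1.   ] q [-0.6   0.46  1.61  0.    1.08  0.82] F [-0.7 -0.4  0.4] open 0.0921
shift cm xyz [ 0.06 -0.02  0.01] spin -0.11
time: 4.65
tool_pos: [0.4857, -0.2371, 0.3178]
tool_rot: [1.304, 1.571, -0.115]
contact_force: [0.3, 1.2, -0.2]
opening: 0.0465
t 4.65 pos [ 0.4857 -0.2371  0.3178] jaw -81.28 xdir [ 0. -0. -1.] q [-0.6   0.45  1.61  0.    1.08  0.82] F [ 0.3  1.2 -0.2] open 0.0465
```

```bash
python3 -m jog '[{"fingers":1,"x":0,"y":0,"z":0,"spin":0},{"fingers":1,"x":0,"y":0,"z":0,"spin":0},{"fingers":1,"x":0,"y":0,"z":0,"spin":0},{"fingers":1,"x":0,"y":0,"z":0,"spin":0},{"fingers":1,"x":0,"y":0,"z":0,"spin":0}]' 60
python3 plan.py
```

```text
time: 5.28
tool_pos: [0.4857, -0.237, 0.3177]
tool_rot: [3.019, 1.571, 1.601]
contact_force: [0.3, 0.1, -0.1]
opening: 0.0174
t 5.28 pos [ 0.4857 -0.237   0.3177] jaw -81.28 xdir [-0.  0. -1.] q [-0.6   0.45  1.61  0.    1.08  0.82] F [ 0.3  0.1 -0.1] open 0.0174
```

Gripped, at 17.4 mm. Now I'll press in small steps.

```bash
python3 -m jog '[{"fingers":1,"x":0.3,"y":0,"z":0,"spin":0},{"fingers":1,"x":0.6,"y":0,"z":0,"spin":0},{"fingers":1,"x":0.8,"y":0,"z":0,"spin":0},{"fingers":1,"x":0.8,"y":0,"z":0,"spin":0}]'
python3 -m jog '[{"fingers":1,"x":0.1,"y":0,"z":0,"spin":0},{"fingers":1,"x":0.2,"y":0,"z":0,"spin":0},{"fingers":1,"x":0.2,"y":0,"z":0,"spin":0}]'
python3 plan.py
```

```text
time: 5.78
tool_pos: [0.4856, -0.237, 0.3109]
tool_rot: [0.859, 1.57, -0.56]
contact_force: [-2.5, 2.1, 10.3]
opening: 0.0177
time: 6.15
tool_pos: [0.4856, -0.2369, 0.3091]
tool_rot: [0.869, 1.57, -0.549]
contact_force: [-3.8, 2.0, 11.5]
opening: 0.0175
t 6.15 pos [ 0.4856 -0.2369  0.3091] jaw -81.27 xdir [ 0.001 -0.001 -1.   ] q [-0.6   0.46  1.62  0.    1.06  0.82] F [-3.8  2.  11.5] open 0.0175
```

```bash
python3 -m jog '[{"fingers":1,"x":0.1,"y":0,"z":0,"spin":0},{"fingers":1,"x":0.2,"y":0,"z":0,"spin":0},{"fingers":1,"x":0.3,"y":0,"z":0,"spin":0},{"fingers":1,"x":0.3,"y":0,"z":0,"spin":0}]'
python3 plan.py
```

```text
time: 6.65
tool_pos: [0.4854, -0.2368, 0.3081]
tool_rot: [0.793, 1.569, -0.626]
contact_force: [-8.3, 5.1, 25.5]
opening: 0.0177
t 6.65 pos [ 0.4854 -0.2368  0.3081] jaw -81.26 xdir [ 0.002 -0.001 -1.   ] q [-0.6   0.46  1.62 -0.    1.05  0.82] F [-8.3  5.1 25.5] open 0.0177
```

At the stop, with about 25 N. Now turning anticlockwise (negative spin, since tool x points down).

```bash
python3 -m jog '[{"fingers":1,"x":0,"y":0,"z":0,"spin":-5},{"fingers":1,"x":0,"y":0,"z":0,"spin":-10},{"fingers":1,"x":0,"y":0,"z":0,"spin":-15},{"fingers":1,"x":0,"y":0,"z":0,"spin":-20},{"fingers":1,"x":0,"y":0,"z":0,"spin":-25}]'
python3 plan.py
```

```text
time: 7.28
tool_pos: [0.4864, -0.237, 0.3081]
tool_rot: [0.615, 1.565, -0.365]
contact_force: [-2.7, 6.9, 23.3]
opening: 0.0181
t 7.28 pos [ 0.4864 -0.237   0.3081] jaw -56.15 xdir [ 0.005 -0.002 -1.   ] q [-0.6   0.47  1.62  0.    1.05  0.38] F [-2.7  6.9 23.3] open 0.0181
```

```bash
python3 -m jog '[{"fingers":1,"x":0,"y":0,"z":0,"spin":-5},{"fingers":1,"x":0,"y":0,"z":0,"spin":-10},{"fingers":1,"x":0,"y":0,"z":0,"spin":-15},{"fingers":1,"x":0,"y":0,"z":0,"spin":-20},{"fingers":1,"x":0,"y":0,"z":0,"spin":-25}]'
python3 plan.py
python3 -m jog '[{"fingers":1,"x":0,"y":0,"z":0,"spin":-5},{"fingers":1,"x":0,"y":0,"z":0,"spin":-10},{"fingers":1,"x":0,"y":0,"z":0,"spin":-15},{"fingers":1,"x":0,"y":0,"z":0,"spin":-20},{"fingers":1,"x":0,"y":0,"z":0,"spin":-26}]'
python3 plan.py
python3 - <<'E'
from cell import robot
import cv2
p=robot.read_camera('wrist');q=robot.read_camera('scene')
import numpy as np
a=cv2.resize(p['color'],(480,360));b=cv2.resize(q['color'][200:400,150:350],(360,360))
cv2.imwrite('pics/t1.png',cv2.resize(np.hstack([a,b])[:,:,::-1],(800,343)))
E
```

```text
time: 7.9
tool_pos: [0.4863, -0.237, 0.3081]
tool_rot: [0.101, 1.565, -0.442]
contact_force: [-2.3, 3.4, 21.8]
opening: 0.0183
t 7.9 pos [ 0.4863 -0.237   0.3081] jaw -31.13 xdir [ 0.005 -0.002 -1.   ] q [-0.6   0.47  1.62  0.    1.05 -0.05] F [-2.3  3.4 21.8] open 0.0183
time: 8.52
tool_pos: [0.4858, -0.2368, 0.3081]
tool_rot: [-0.353, 1.567, -0.442]
contact_force: [-4.2, 5.2, 24.1]
opening: 0.0173
t 8.53 pos [ 0.4858 -0.2368  0.3081] jaw -5.1 xdir [ 0.003 -0.002 -1.   ] q [-0.6   0.46  1.62  0.    1.05 -0.51] F [-4.2  5.2 24.1] open 0.0173
```

View pics/t1.png

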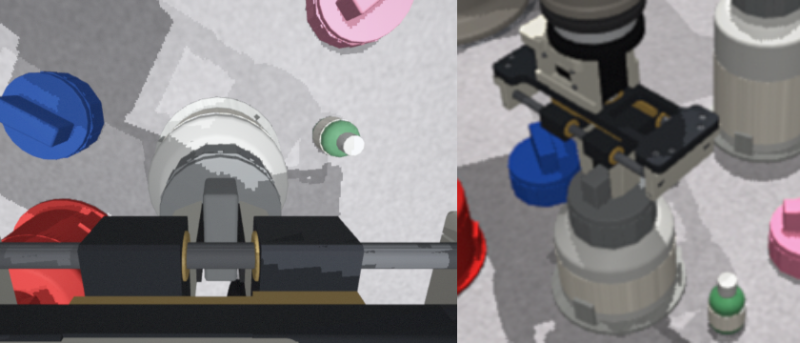

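The cap turned with the jaws: the wing is still square between the pads at (222,215), 76° round. Lifting gently.

```bash
python3 -m jog '[{"fingers":1,"x":-0.5,"y":0,"z":0,"spin":0},{"fingers":1,"x":-1,"y":0,"z":0,"spin":0},{"fingers":1,"x":-1.5,"y":0,"z":0,"spin":0},{"fingers":1,"x":-2,"y":0,"z":0,"spin":0},{"fingers":1,"x":-2.5,"y":0,"z":0,"spin":0}]'
python3 plan.py
```

```text
time: 9.25
tool_pos: [0.4856, -0.2371, 0.3295]
tool_rot: [2.664, 1.57, 2.572]
contact_force: [0.5, 0.2, -1.3]
opening: 0.0175
t 9.25 pos [ 0.4856 -0.2371  0.3295] jaw -5.28 xdir [-0.001  0.    -1.   ] q [-0.6   0.44  1.59 -0.    1.11 -0.5 ] F [ 0.5  0.2 -1.3] open 0.0175
```

Free: only the cap's weight remains. I'll lift it high.

```bash
python3 -m jog '[{"fingers":1,"x":-3,"y":0,"z":0,"spin":0},{"fingers":1,"x":-7,"y":0,"z":0,"spin":0},{"fingers":1,"x":-12,"y":0,"z":0,"spin":0},{"fingers":1,"x":-16,"y":0,"z":0,"spin":0},{"fingers":1,"x":-18,"y":0,"z":0,"spin":0}]'
python3 plan.py 0.524 0.249 0.51 0
python3 - <<'E'
from cell import robot
import cv2,numpy as np
p=robot.read_camera('scene');q=robot.read_camera('top')
cv2.imwrite('pics/l1.png',np.hstack([cv2.resize(p['color'],(400,300)),cv2.resize(q['color'],(400,300))])[:,:,::-1])
E
```

```text
time: 9.88
tool_pos: [0.4855, -0.2371, 0.512]
tool_rot: [-0.505, 1.568, -0.598]
contact_force: [0.0, -0.1, -1.7]
opening: 0.0175
t 9.88 pos [ 0.4855 -0.2371  0.512 ] jaw -5.29 xdir [ 0.002 -0.002 -1.   ] q [-0.6   0.31  1.27 -0.    1.55 -0.5 ] F [ 0.  -0.1 -1.7] open 0.0175
shift cm xyz [ 0.13 48.75 -0.65] spin -5.29
```

View pics/l1.png

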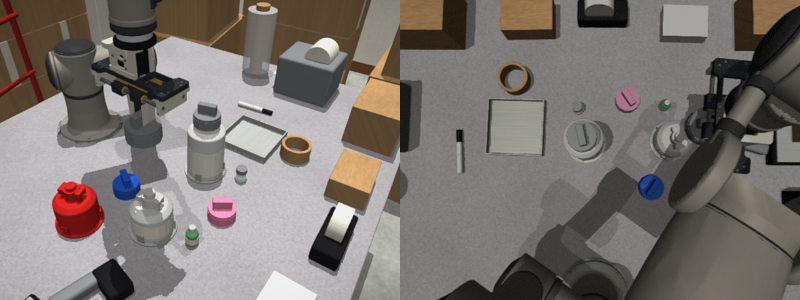

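The scene view (half scale) shows the cap hanging under the gripper at (145,130) and the tub open at (152,212), with everything else undisturbed. Carrying it over to the tray.

```bash
python3 -m jog '[{"fingers":1,"x":0,"y":3,"z":0,"spin":-1},{"fingers":1,"x":0,"y":8,"z":0,"spin":-2},{"fingers":1,"x":0,"y":13,"z":0,"spin":-3},{"fingers":1,"x":0,"y":18,"z":0,"spin":-4},{"fingers":1,"x":0,"y":23,"z":0,"spin":-5}]' && python3 plan.py 0.524 0.249 0.50 0
```

```text
time: 10.6
tool_pos: [0.5068, -0.0066, 0.5081]
tool_rot: [2.969, 1.568, 2.965]
contact_force: [0.6, 0.3, -1.3]
opening: 0.0177
t 10.6 pos [ 0.5068 -0.0066  0.5081] jaw -0.27 xdir [-0.002  0.    -1.   ] q [-0.16  0.25  1.37  0.    1.52 -0.16] F [ 0.6  0.3 -1.3] open 0.0177
shift cm xyz [ 0.82 25.57  1.61] spin -0.27
```

```bash
python3 -m jog '[{"fingers":1,"x":0,"y":5,"z":0.3,"spin":0},{"fingers":1,"x":0,"y":11,"z":0.8,"spin":0},{"fingers":1,"x":0,"y":17,"z":1.2,"spin":0},{"fingers":1,"x":0,"y":22,"z":1.6,"spin":0},{"fingers":1,"x":0,"y":25.6,"z":1.6,"spin":0}]' && python3 plan.py 0.524 0.249 0.24 0
```

```text
time: 11.22
tool_pos: [0.524, 0.2501, 0.5076]
tool_rot: [-2.874, 1.568, -2.877]
contact_force: [1.0, -0.2, -1.1]
opening: 0.0176
t 11.22 pos [0.524  0.2501 0.5076] jaw -0.2 xdir [-0.003 -0.001 -1.   ] q [0.31 0.4  1.16 0.   1.59 0.32] F [ 1.  -0.2 -1.1] open 0.0176
shift cm xyz [26.76 -0.09  0.08] spin -0.2
```

```bash
python3 -m jog '[{"fingers":1,"x":5,"y":0,"z":0,"spin":0},{"fingers":1,"x":11,"y":0,"z":0,"spin":0},{"fingers":1,"x":17,"y":0,"z":0,"spin":0},{"fingers":1,"x":22,"y":0,"z":0,"spin":0},{"fingers":1,"x":25,"y":0,"z":0,"spin":0}]' && python3 -m jog '[{"fingers":1,"x":1,"y":0,"z":0,"spin":0},{"fingers":1,"x":1.8,"y":0,"z":0,"spin":0},{"fingers":1,"x":1.8,"y":0,"z":0,"spin":0}]' && python3 plan.py 0.524 0.249 0.22 0
python3 - <<'E'
from cell import robot
import cv2,numpy as np
p=robot.read_camera('scene');q=robot.read_camera('wrist')
cv2.imwrite('pics/d1.png',np.hstack([cv2.resize(p['color'][120:320,300:500],(400,400)),cv2.resize(q['color'],(400,400))])[:,:,::-1])
E
```

```text
time: 11.85
tool_pos: [0.5227, 0.2473, 0.2553]
tool_rot: [-2.824, 1.564, -2.829]
contact_force: [0.2, 0.3, -1.3]
opening: 0.0176
time: 12.22
tool_pos: [0.5243, 0.2479, 0.2421]
tool_rot: [0.371, 1.57, 0.366]
contact_force: [0.2, -0.5, -0.1]
opening: 0.0173
t 12.22 pos [0.5243 0.2479 0.2421] jaw -0.28 xdir [ 0.001  0.    -1.   ] q [0.31 0.61 1.57 0.   0.96 0.31] F [ 0.2 -0.5 -0.1] open 0.0173
shift cm xyz [ 2.21  0.11 -0.03] spin -0.28
```

View pics/d1.png

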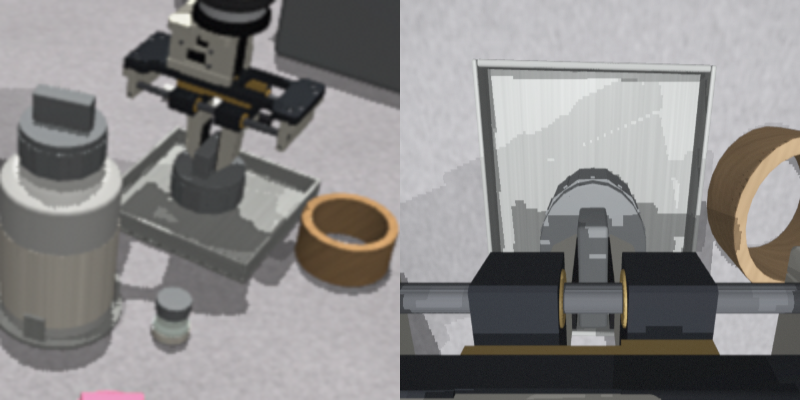

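The cap hangs upright over the middle of the tray. I'll lower it until it touches.

```bash
python3 -m jog '[{"fingers":1,"x":0.7,"y":0,"z":0,"spin":0},{"fingers":1,"x":1.4,"y":0,"z":0,"spin":0},{"fingers":1,"x":1.9,"y":0,"z":0,"spin":0},{"fingers":1,"x":2.1,"y":0,"z":0,"spin":0},{"fingers":1,"x":2.1,"y":0,"z":0,"spin":0}]' && python3 plan.py && python3 -m jog '[{"fingers":1,"x":0.1,"y":0,"z":0,"spin":0},{"fingers":1,"x":0.2,"y":0,"z":0,"spin":0},{"fingers":1,"x":0.2,"y":0,"z":0,"spin":0}]' && python3 plan.py
```

```text
time: 12.95
tool_pos: [0.5241, 0.2479, 0.2207]
tool_rot: [0.777, 1.571, 0.772]
contact_force: [0.1, 0.0, -1.0]
opening: 0.0179
t 12.95 pos [0.5241 0.2479 0.2207] jaw -0.28 xdir [ 0.  0. -1.] q [0.31 0.64 1.59 0.   0.92 0.31] F [ 0.1  0.  -1. ] open 0.0179
time: 13.32
tool_pos: [0.5241, 0.2479, 0.2206]
tool_rot: [0.313, 1.57, 0.308]
contact_force: [-5.2, -0.7, 14.1]
opening: 0.0176
t 13.32 pos [0.5241 0.2479 0.2206] jaw -0.27 xdir [ 0.001  0.    -1.   ] q [ 0.31  0.64  1.59 -0.    0.91  0.31] F [-5.2 -0.7 14.1] open 0.0176
```

```bash
python3 -m jog '[{"fingers":1,"x":-0.1,"y":0,"z":0,"spin":0},{"fingers":0.6,"x":-0.2,"y":0,"z":0,"spin":0},{"fingers":0.4,"x":-0.2,"y":0,"z":0,"spin":0},{"fingers":0.2,"x":-0.2,"y":0,"z":0,"spin":0},{"fingers":0,"x":-0.2,"y":0,"z":0,"spin":0}]' && python3 -m jog '[{"fingers":0,"x":0,"y":0,"z":0,"spin":0},{"fingers":0,"x":0,"y":0,"z":0,"spin":0},{"fingers":0,"x":0,"y":0,"z":0,"spin":0},{"fingers":0,"x":0,"y":0,"z":0,"spin":0}]' && python3 plan.py
```

```text
time: 13.95
tool_pos: [0.5241, 0.2479, 0.2205]
tool_rot: [3.074, 1.571, 3.069]
contact_force: [-0.3, 0.2, 0.3]
opening: 0.0533
time: 14.45
tool_pos: [0.5241, 0.2479, 0.2207]
tool_rot: [1.197, 1.571, 1.192]
contact_force: [-0.0, 0.6, -0.6]
opening: 0.0902
t 14.45 pos [0.5241 0.2479 0.2207] jaw -0.28 xdir [ 0.  0. -1.] q [0.31 0.64 1.59 0.   0.92 0.31] F [-0.   0.6 -0.6] open 0.0902
```

```bash
python3 -m jog '[{"fingers":0,"x":-2,"y":0,"z":0,"spin":0},{"fingers":0,"x":-6,"y":0,"z":0,"spin":0},{"fingers":0,"x":-11,"y":0,"z":0,"spin":0},{"fingers":0,"x":-16,"y":0,"z":0,"spin":0},{"fingers":0,"x":-20,"y":0,"z":0,"spin":0}]' && python3 -m jog '[{"fingers":0,"x":0,"y":0,"z":0,"spin":0},{"fingers":0,"x":0,"y":0,"z":0,"spin":0}]' && python3 plan.py
python3 - <<'E'
from cell import robot
import cv2,numpy as np
p=robot.read_camera('scene');q=robot.read_camera('wrist')
cv2.imwrite('pics/e1.png',np.hstack([cv2.resize(p['color'],(420,315)),cv2.resize(q['color'],(380,315))])[:,:,::-1])
E
```

```text
time: 15.08
tool_pos: [0.5239, 0.2478, 0.4231]
tool_rot: [0.35, 1.569, 0.346]
contact_force: [0.7, 0.4, 0.2]
opening: 0.0919
time: 15.32
tool_pos: [0.5238, 0.2478, 0.4198]
tool_rot: [-2.887, 1.569, -2.892]
contact_force: [-0.1, -0.2, -0.5]
opening: 0.0916
t 15.32 pos [0.5238 0.2478 0.4198] jaw -0.28 xdir [-0.001 -0.    -1.   ] q [0.31 0.43 1.34 0.   1.37 0.31] F [-0.1 -0.2 -0.5] open 0.0916
```

View pics/e1.png

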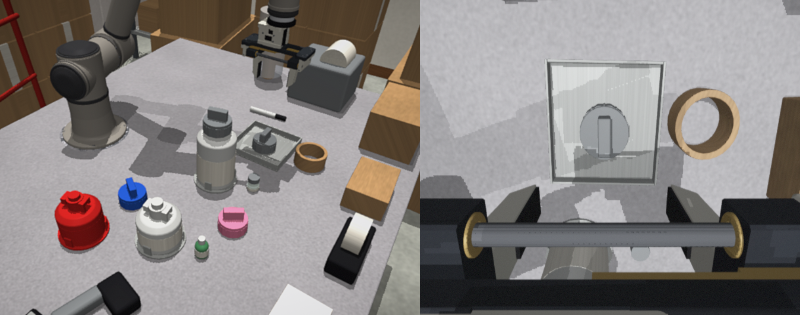

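The cap stands upright, wing up, inside the tray (scene (264,145), wrist (604,130)). The tub is open at (159,225), the gripper is clear, and nothing else has moved.

```bash
python3 -c "
from cell import robot
print(robot.hand_in())"
```

```text
the job is handed in; nothing more can be done
None
```

The squat tub is open, and its grey cap stands upright, wing on top, in the middle of the steel tray. I've handed the job in; it took about 15 s on the robot's clock, against the 51 s limit.

- **Opening:** I gripped the wing and pressed the cap to its stop, reading about 25 N. Still pressing at 22–25 N, I turned it 76° anticlockwise, and it lifted off with only its own weight on the wrist.
- **Placing:** I carried the cap over the canister with clearance. I lowered it until it touched the tray floor at about 14 N, eased the arm up slightly and opened the gripper.
- **Last checks:** The final pictures show the cap lying free and upright in the tray. The tub is open and the canister and look-alikes are where they were. The gripper is about 20 cm above the cap, and the wrist force is near zero.
- **Problems:** My first two moves were refused because the rows left out some values; the arm did not move. The cameras disagreed by about 5 mm and 5° on the cap's pose, which I settled from the wrist camera picture. No check failed.

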